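# Fit a T-peg to the layout board and hang the tape roll on it

## Task

Fit the orange T-peg to the sloped board: pass its crossbar down through the slot until the collar sits on the board, then give it a quarter turn so that it holds. Then put the orange tape roll over the peg so that it lies flat on the board with the peg standing in its hole. Leave the blue peg, the blue roll, the glue bottle and the brush where they are.

Things in the scene. Friction and masses are not known exactly. Their poses are not given: they have to be found in the camera images.
- slot (a point): centre of the through slot, at the upper face of the white sloped board, about 95 mm above the table. Slot 46 mm long across the slope (y), 13 mm wide up the slope (x), edges chamfered 2 mm, outlined in black. Axes: x up the slope, y along the slot, z square out of the board (25 degrees from vertical, tipped towards the robot)
- board: the white board, fixed on a wooden easel: 240 mm up the slope (x), 220 mm wide (y), 8 mm thick (z), sloping 25 degrees from level, low edge towards the robot, open underneath. Origin: centre of its underside; the slot is 30 mm further up the slope. A lip along the low edge stands 8 mm above the face
- peg_head (a point): centre of the grip head of the orange T-peg (loose, about 60 g): a block 30 (x) x 14 (y) x 46 (z) mm. Directly below it a dark collar, 34 mm diameter, 4 mm thick, its underside 27 mm below this point. x along the head's long side and the crossbar, z up along the peg
- peg_bar (a point): centre of the orange peg's crossbar, 42.5 mm below peg_head: a round steel bar 40 mm long (x), 9 mm thick, on an 8 mm round neck under the collar; 11 mm free between collar and bar
- peg_rack: fixed wooden block, 66 (x) x 46 (y) x 34 mm high, origin centre of its underside, with a slot along x in which the orange peg stands upright at the start, collar on the block's top; the peg lifts straight out
- roll_center (a point): centre (half-way up) of the orange tape roll, loose, about 90 g, rigid: outside diameter 96 mm, hole 76 mm, so a wall 10 mm thick, 24 mm high; z along its axis. At the start it lies flat on the table.
- spare_head (a point): centre of the head of the blue T-peg, same shape, upright in a rack block of its own; not to be moved
- blue_roll_center (a point): centre of the blue tape roll, same size, flat on the table; not to be moved
- glue_center (a point): middle of a white glue bottle, 48 mm diameter, 120 mm high, standing; not to be moved
- brush_grip (a point): handle of a brush lying on the table behind the board and the rolls; not to be moved
Mind the look-alikes: they are no part of the job. What is meant by the part that bears peg_head is not pink, and is the smaller of those in its own colour.

How it is judged:
By the outcome, as a careful person would: the job done as asked, in the order asked, and still so for the second after the job is handed in, with the robot touching nothing.
It also fails if it takes over 69 s, if anything falls off the work surface, if the arm or the gripper's body presses on something with over 40 N, if the wrist force passes 120 N, or if a joint passes its speed limit or range.

## Robot

A 6-joint arm with a two-finger parallel gripper is mounted at the origin on the work surface. World frame = base frame: x ahead of the robot, y to its left, z up, the work surface at z = 0. Lengths are in m, angles in rad, forces in N, time in s.
With the tool pointing down it reaches from about 0.275 to 0.825 m from the base axis. Payload 5.2 kg.
Tool frame: the origin (TCP) lies on the front face of the gripper's body, between the roots of the fingers; the fingertips stand 84 mm ahead of it and the grasp point (between the pads) lies 65 mm ahead of it; z points along the fingers, y is the direction in which the jaws open and shut (so a half turn about z gives the same grasp; the last joint's range is limited). The gripper opens to 93 mm and grips with 3 to 60 N. Pads are 15 mm wide; open, the fingers measure 128 mm over their backs; the gripper's body (75 mm by 188 mm) begins 65 mm behind the grasp point.
Start: joints at [0.952, 0.259, 1.535, -0, 1.348, -0.203], TCP at [0.222, 0.503, 0.303] pointing down, gripper open.
Joint ranges: [-3.14, 3.14], [-0.91, 2.08], [0.19, 2.58], [-1.22, 4.36], [0.22, 2.71], [-3.12, 3.12]. Speed limits (rad/s): [2.57, 2.57, 3.14, 3.14, 3.14, 3.14].

## Interface

Orientations are given as a unit quaternion [x, y, z, w].
In Python, from bench import get_obs, optics, workorder gives the robot as it stands. The module is installed in compiled form; this text tells all that it offers.
- The arm moves only by the tool jog_arm, never from a script. Its argument "targets" is a list of rows, each a list of 7 numbers: the turn, a rotation vector about the world's x, y, z in rad, then the shift along the world's x, y, z in cm, then the opening, from 0 (shut) to 1 (fully open). In form: [[ax, ay, az, tx, ty, tz, fingers], ...]. A call has 1 to 12 rows; each row is the pose to reach, as a shift and turn from the pose commanded when the call began; what a row does not reach only later rows make up. A row lasts 1/10 s, in which the tool goes at most 50 mm and 8.59 degrees, less where a joint would pass 70% of its speed; a pose out of reach is approached as far as the arm can. A call with a gripper value outside its range is refused whole. The fingers move at their own pace and stop on an object; the grip force is fixed at half the most. Time passes only in rows, so rows that repeat a pose let the fingers close. It gives the time, the measured TCP pose, the force and the opening at its end, in the units of the state.
- get_obs(): the state, without advancing time (a new reading comes with each control period).
- optics.capture(name): name is "side" or "top"; returns a dict with "img" (400x640x3 uint8, red, green, blue), "camera_matrix" (3x3 intrinsics, pixels), "position" and "orientation" of the camera in the world. Camera axes: x right, y down, z forward; pixel columns grow to the right and rows downward; lengths in m; the calibration is good to about 2 mm. A picture is of the moment at which its call begins. There is no depth.
- workorder.finish_job(): hands the job in, once; it reports no verdict.
The state is a dict: "time": time; "qpos": joint angles; "joint_vel": joint speeds; "joint_efforts": joint torques, N m; "position": TCP position; "orientation": TCP orientation; "contact_force": force on the tool from outside, world axes, zero at the start; "moment": the same for the moment, N m; "grip_width": finger opening in m.
Only numpy, scipy, OpenCV 4.12 (cv2) and the standard library are available. Lean on these libraries where they do the work, as an engineer would, in place of code of your own. Each camera call takes 0.05 s, during which the arm holds its last target. There are 200 camera calls.

## Working session

There is one attempt and no reset: what is moved stays moved. The work goes in short steps, Python scripts to look and compute and a tool call to move; the robot and the scene stay as the last step left them, time stands still between calls to the robot, and variables do not carry over. Pictures are saved under pics/ and viewed, about 8 in all and at most 12, crops included, and the job is handed in when it is done.

Besides the shell and the picture viewer there is one more tool, called after "Emit:" as a command line: name --pt "numbers of a row" for each row, then --argument value for the rest. jog_arm: Moves the arm, as the interface text tells. Its arguments: {"type":"object","properties":{"targets":{"type":"array"}},"required":["targets"]}

```bash
ls; mkdir -p pics; cat > h.py <<'E'
import numpy as np, cv2
from scipy.spatial.transform import Rotation as R
from bench import get_obs, optics, workorder
def cap(n,f=None):
    c=optics.capture(n)
    if f: cv2.imwrite('pics/'+f,cv2.cvtColor(c['img'],cv2.COLOR_RGB2BGR))
    c['K']=np.array(c['camera_matrix']);c['p']=np.array(c['position']);c['R']=R.from_quat(c['orientation']).as_matrix();return c
def ray(c,uv):
    d=c['R']@np.linalg.inv(c['K'])@np.array([uv[0],uv[1],1.]);return c['p'],d/np.linalg.norm(d)
def onz(c,uv,z):
    p,d=ray(c,uv);return p+d*(z-p[2])/d[2]
def onplane(c,uv,q,n):
    p,d=ray(c,uv);return p+d*np.dot(np.array(q)-p,n)/np.dot(d,n)
def two(c1,a,c2,b):
    p,d=ray(c1,a);q,e=ray(c2,b)
    s=np.linalg.lstsq(np.c_[d,-e],q-p,rcond=None)[0];x,y=p+s[0]*d,q+s[1]*e
    return (x+y)/2,np.linalg.norm(x-y)
def proj(c,P):
    v=c['K']@(c['R'].T@(np.array(P)-c['p']));return v[:2]/v[2]
E
python3 - <<'E'
from h import *
for n in('top','side'):
    c=cap(n,n+'0.png');print(n,c['p'],c['R'].round(3).tolist(),c['K'].tolist())
print(get_obs())
E
```

```text
pics
top [0.25659092 0.04924266 1.50925828] [[-0.078, -0.977, 0.2], [-0.997, 0.077, -0.013], [-0.002, -0.2, -0.98]] [[504.8960165732, 0.0, 319.75922519121536], [0.0, 504.8960165732, 193.8234681769324], [0.0, 0.0, 1.0]]
side [ 0.09732235 -0.91419533  0.8293473 ] [[0.911, -0.231, 0.342], [-0.413, -0.53, 0.741], [0.01, -0.816, -0.578]] [[513.2215250885328, 0.0, 317.8894421010376], [0.0, 513.2215250885328, 193.93968281996902], [0.0, 0.0, 1.0]]
{'time': 0.1, 'qpos': array([ 9.52220436e-01,  2.59227310e-01,  1.53592198e+00, -4.79854835e-05,
        1.34798761e+00, -2.02776117e-01]), 'joint_vel': array([-0.00277166, -0.00105929, -0.00270998, -0.00150998,  0.00179336,
        0.00025611]), 'joint_efforts': array([ 3.13246259e-03, -4.38205326e+01, -2.84643173e+01,  7.23146601e-02,
        3.61831603e-02, -5.71303440e-05]), 'position': array([0.22193559, 0.50286451, 0.30204451]), 'orientation': array([ 2.06400199e-01,  9.78467353e-01, -7.17260055e-04, -2.86802946e-04]), 'contact_force': array([-0.57027516,  0.38533533,  0.030412  ]), 'moment': array([-0.05523541, -0.04039281, -0.03644542]), 'grip_width': 0.09308712197685869}
```

View pics/top0.png

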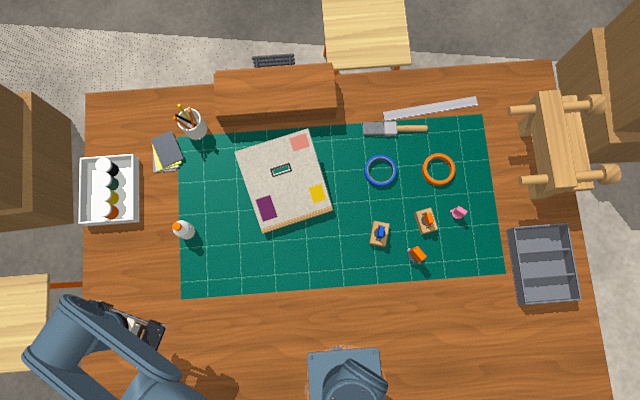

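View pics/side0.png

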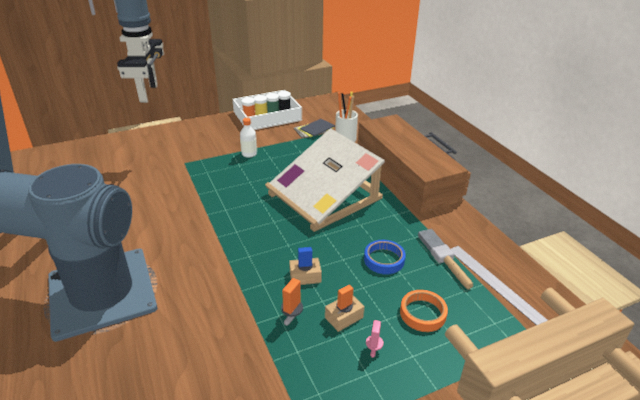

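Top view: orange peg in a rack at (427,218), a larger orange one without a rack at (417,255), pink at (458,213), blue in a rack at (380,232). The rolls are at (438,170) orange and (380,171) blue, and the slot is at (281,170). The peg in the rack fits best: orange, and the smaller of the two. I'll confirm it in an enlarged crop and measure at the same time.

```bash
python3 - <<'E'
from h import *
t=cap('top');s=cap('side')
a=cv2.resize(t['img'][190:280,350:480],None,fx=4,fy=4,interpolation=cv2.INTER_CUBIC)
b=cv2.resize(s['img'][265:365,265:395],None,fx=4,fy=4,interpolation=cv2.INTER_CUBIC)[:, :270+250]
im=np.vstack([a[:, :520][:300],b[:300]]);cv2.imwrite('pics/crop1.png',im[...,::-1])
for n,c in(('top',t),('side',s)):
    h=cv2.cvtColor(c['img'],cv2.COLOR_RGB2HSV)
    for nm,lo,hi in(('or',(4,170,120),(16,255,255)),('bl',(110,150,80),(125,255,255)),('blk',(0,0,0),(179,255,50))):
        m=cv2.inRange(h,lo,hi); 
        k,l,st,ce=cv2.connectedComponentsWithStats(m)
        for i in range(1,k):
            x,y,w,hh,A=st[i]
            if 40<A<3000 and 150<x<520 and 100<y<360:
                r=cv2.minAreaRect(np.argwhere(l==i)[:,::-1].astype(np.float32))
                print(n,nm,st[i],ce[i].round(1),np.round(r[0],1),np.round(r[1],1),round(r[2],1))
E
```

```text
top or [228 102  14  11  49] [234.5 106.7] [234.1 106.3] [13.6  8.7] 16.7
top or [160 112  30  28 168] [173.1 123.9] [171.9 123.7] [33.  19.8] 36.3
top or [207 118  19  16  77] [215.1 126.6] [215.5 125.3] [14.6 18. ] 86.2
top or [490 126  17  19 101] [496.6 135.7] [498. 135.] [16. 18.] 0.0
top or [506 139  16  17  60] [512.7 147.7] [512.4 148.4] [19.8  9. ] 61.9
top or [488 147  23  41 162] [497.2 170.7] [494.1 166.9] [38.6 19.5] 51.0
top or [422 153  33  32 338] [438.3 169.1] [438. 169.] [31.1 31.1] 45.0
top or [507 169  24  18  93] [517.  176.8] [517.1 175.5] [15.6 24.2] 36.9
top or [164 171  14  50 191] [173.1 191.5] [172.1 195.9] [48.9 13. ] 84.3
top or [497 195  23  19  89] [505.6 204.5] [506.3 206.1] [19.2 19.2] 63.4
top or [424 212  10  13  85] [428.4 218.3] [428.3 218.3] [10.8  7.9] 71.6
top or [498 212  22  11  60] [506.4 216.4] [508.8 216. ] [ 9.9 21. ] 80.5
top or [157 218  24  78 261] [173.8 248. ] [176.7 255.3] [78.1 21.5] 75.6
top or [462 228  54  75 473] [497.3 274.8] [502.6 272.7] [48.3 77.7] 32.8
top or [410 246  16  15 141] [417.5 253.6] [417.4 253.7] [15.5  9.8] 49
[... 2765 characters left out ...]
10.3] [249.  110.5] [ 9. 10.] 90.0
side or [283 279  17  34 444] [291.2 295.3] [291.  295.5] [33. 16.] 90.0
side or [338 286  15  23 242] [344.6 297.4] [344.7 297. ] [13.4 22.7] 4.8
side or [407 294  10   9  41] [411.7 298.4] [411.6 298.2] [ 4.9 11.4] 66.8
side or [419 294  23  19 129] [430.4 299.8] [431.2 301. ] [28.1  8.8] 30.6
side or [401 296  45  35 350] [419.8 322. ] [419.9 317.2] [46.5 24.6] 26.6
side bl [384 243  16  11  72] [391.2 247.6] [391.6 247.8] [16.2  5.9] 21.0
side bl [365 244  40  30 367] [383.7 264.1] [384.5 258.5] [29. 39.] 90.0
side bl [370 244   9   9  42] [374.  247.5] [373.8 247.6] [ 4.5 10.7] 63.4
side bl [299 248  13  19 229] [304.8 256.9] [305. 257.] [18. 12.] 90.0
```

View pics/crop1.png

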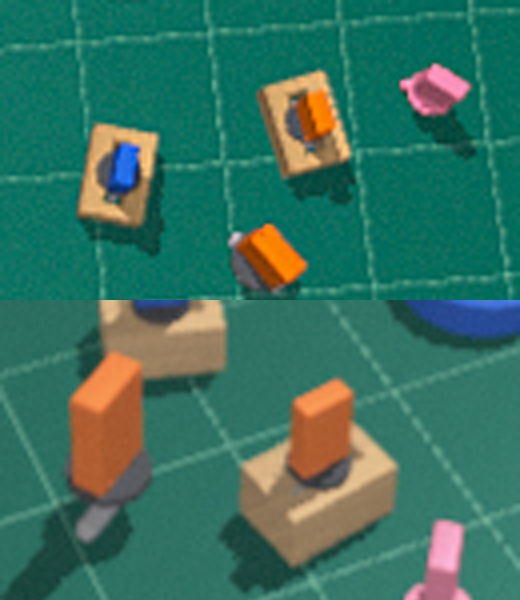

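The crop confirms it. The racked orange peg (top (428,218), side (345,297)) is clearly smaller than the loose orange one, so it is the target. Next I measure peg, rack yaw, roll, slot and board.

```bash
cat > m.py <<'E'
from h import *
def comp(c,lo,hi,roi,close=0):
    x0,y0,x1,y1=roi
    m=np.zeros(c['img'].shape[:2],np.uint8)
    h=cv2.cvtColor(c['img'],cv2.COLOR_RGB2HSV)
    m[y0:y1,x0:x1]=cv2.inRange(h,lo,hi)[y0:y1,x0:x1]
    if close: m=cv2.morphologyEx(m,cv2.MORPH_CLOSE,np.ones((close,close),np.uint8))
    cs=cv2.findContours(m,cv2.RETR_EXTERNAL,cv2.CHAIN_APPROX_NONE)[0]
    return max(cs,key=cv2.contourArea)[:,0].astype(np.float32)
OR=((4,150,80),(18,255,255))
E
python3 - <<'E'
from m import *
t=cap('top');s=cap('side')
# peg head
a=comp(t,*OR,(415,205,440,228));b=comp(s,*OR,(330,280,360,315))
ra,rb=cv2.minAreaRect(a),cv2.minAreaRect(b)
print('head',ra,rb,two(t,ra[0],s,rb[0]))
# rack yaw
cr=np.array([(258,90),(325,71),(352,157),(286,178)])/4+np.array([350,190])-.375
P=np.array([onz(t,q,.034) for q in cr]);print('rack',P.round(4).tolist(),P.mean(0)[:2])
e=(P[3]-P[0]+P[2]-P[1])/2;f=(P[1]-P[0]+P[2]-P[3])/2
print(np.linalg.norm(e),np.linalg.norm(f),np.degrees([np.arctan2(e[1],e[0]),np.arctan2(f[1],f[0])]))
# roll
for n,c,roi,z in(('t',t,(415,145,462,195),.012),('s',s,(395,285,455,335),.012)):
    k=comp(c,*OR,roi,3);E=cv2.fitEllipse(k);M=cv2.minAreaRect(k);print('roll',n,E,onz(c,E[0],.012),M[0])
# slot and board
for n,c,roi in(('t',t,(268,160,294,180)),('s',s,(318,152,346,174))):
    x0,y0,x1,y1=roi
    g=cv2.cvtColor(c['img'],cv2.COLOR_RGB2GRAY)[y0:y1,x0:x1];print(n,g.min(),np.median(g))
    m=(g<np.median(g)*.6).astype(np.uint8);cs=cv2.findContours(m,0,cv2.CHAIN_APPROX_NONE)[0]
    k=max(cs,key=cv2.contourArea)[:,0].astype(np.float32)+[x0,y0];r=cv2.minAreaRect(k.astype(np.float32));print('slot',n,r,cv2.boxPoints(r).round(1).tolist())
    if n=='t':q1=r[0]
    else:print(two(t,q1,s,r[0]))
    roi=(225,120,340,240) if n=='t' else (260,125,390,228)
    k=comp(c,(0,0,120),(40,70,255),roi,9);hull=cv2.convexHull(k)
    ap=cv2.approxPolyDP(hull,5,True)[:,0];print('board',ap.tolist())
for n,c in(('t',t),('s',s)):
  for r in ([225,120,345,240],[255,120,395,230]):
    pass
cv2.imwrite('pics/b1.png',np.vstack([cv2.resize(t['img'][120:240,225:345],(560,560),interpolation=2)[:, :],])[...,::-1])
E
```

```text
head ((428.4000244140625, 218.1999969482422), (11.384199142456055, 8.22192096710205), 71.56504821777344) ((345.0, 297.0), (24.0, 14.0), 90.0) (array([ 0.45481903, -0.2787973 ,  0.06023199]), np.float64(0.0011412269943917813))
rack [[0.4803, -0.245, 0.034], [0.4906, -0.2962, 0.034], [0.4253, -0.3081, 0.034], [0.4137, -0.258, 0.034]] [ 0.45250376 -0.27681818]
0.06709970416855882 0.05180981337489947 [-169.31646707  -77.79729623]
roll t ((438.20672607421875, 168.82318115234375), (31.031545639038086, 31.895177841186523), 79.62560272216797) [ 0.61117093 -0.33821064  0.012     ] (438.25006103515625, 168.75001525878906)
roll s ((423.2481689453125, 310.2943420410156), (40.171600341796875, 47.132850646972656), 109.08953094482422) [ 0.60960607 -0.33857669  0.012     ] (423.23077392578125, 310.3461608886719)
t 34 197.0
slot t ((280.70001220703125, 169.5999755859375), (8.538147926330566, 19.922346115112305), 71.56504821777344) [[269.8999938964844, 168.6999969482422], [288.79998779296875, 162.39999389648438], [291.5, 170.5], [272.6000061035156, 176.8000030517578]]
board [[307.0, 129.0], [330.0, 205.0], [263.0, 233.0], [235.0, 151.0]]
s 43 211.0
slot s ((332.4615478515625, 164.30767822265625), (17.195707321166992, 8.320503234863281), 33.690067291259766) [[323.0, 163.0], [327.6000061035156, 156.10000610351562], [341.8999938964844, 165.60000610351562], [337.29998779296875, 172.5]]
(array([0.62494682, 0.1367044 , 0.09526229]), np.float64(0.00020546696010129248))
board [[384.0, 160.0], [370.0, 194.0], [320.0, 223.0], [265.0, 184.0], [335.0, 125.0], [356.0, 125.0]]
```

```bash
cat pics/b1.png >/dev/null; python3 - <<'E'
from m import *
t=cap('top')
def yaw(a,b,z):
    p,q=onz(t,a,z),onz(t,b,z);d=p-q if p[1]>q[1] else q-p;return p.round(4),q.round(4),np.degrees(np.arctan2(-d[0],d[1])),np.linalg.norm(d)
print('top edge',yaw((235,151),(307,129),.1333))
print('low edge',yaw((263,233),(330,205),.036))
print('slot',yaw((269.9,168.7),(288.8,162.4),.095),yaw((272.6,176.8),(291.5,170.5),.095))
p=(onz(t,(235,151),.1333)+onz(t,(307,129),.1333))/2;q=(onz(t,(263,233),.036)+onz(t,(330,205),.036))/2
print('mid',np.degrees(np.arctan2(*(p-q)[[1,0]])), np.linalg.norm(p-q))
# subpixel slot: weighted darkness moments, long axis on board plane
g=cv2.cvtColor(t['img'],cv2.COLOR_RGB2GRAY).astype(float)
ys,xs=np.mgrid[158:182,266:296];w=np.clip(190-g[158:182,266:296],0,None);w[w<30]=0
cen=np.array([(xs*w).sum(),(ys*w).sum()])/w.sum();print('cen',cen)
y0=np.radians(18);n=np.array([-np.sin(np.radians(25))*np.cos(y0),-np.sin(np.radians(25))*np.sin(y0),np.cos(np.radians(25))])
pts=np.array([onplane(t,(x,y),(.625,.1367,.0953),n) for x,y in zip(xs.ravel(),ys.ravel())]);W=w.ravel()
mu=(pts*W[:,None]).sum(0)/W.sum();C=np.cov(pts.T,aweights=W);v=np.linalg.eigh(C)[1][:,-1];v*=np.sign(v[1]);print(mu,v,np.degrees(np.arctan2(-v[0],v[1])))
print(get_obs()['time'])
E
```

```text
top edge (array([0.6793, 0.26  , 0.1333]), array([0.7284, 0.052 , 0.1333]), np.float64(13.274013081777102), np.float64(0.21373201884945583))
low edge (array([0.4531, 0.2041, 0.036 ]), array([0.5208, 0.0014, 0.036 ]), np.float64(18.48201713595379), np.float64(0.21372871316061448))
slot (array([0.63  , 0.1677, 0.095 ]), array([0.6445, 0.112 , 0.095 ]), np.float64(14.584589252963998), np.float64(0.05753102816669087)) (array([0.6054, 0.1613, 0.095 ]), array([0.6198, 0.1058, 0.095 ]), np.float64(14.521376784413533), np.float64(0.05733983879568053))
mid 13.788280536489887 0.24359691615821066
cen [280.56721713 169.2057799 ]
[0.62591517 0.13699166 0.09574789] [-0.2357256   0.9711746   0.03540258] 13.643115860015255
0.35
```

View pics/b1.png

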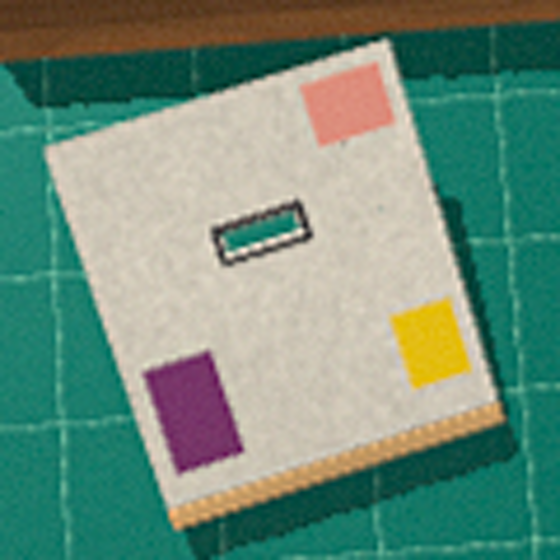

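Head (0.4548,-0.2788,0.060), rack yaw ≈11°, and slot (0.6254,0.1368,0.0955) all agree with the given sizes and heights, and board yaw is ≈13.7°. Now I move over the peg.

Emit:
jog_arm --pt "0 0 0.607 23.3 -78.2 -4 0.6" --pt "0 0 0.607 23.3 -78.2 -4 0.6" --pt "0 0 0.607 23.3 -78.2 -4 0.6" --pt "0 0 0.607 23.3 -78.2 -4 0.6" --pt "0 0 0.607 23.3 -78.2 -4 0.6" --pt "0 0 0.607 23.3 -78.2 -4 0.6" --pt "0 0 0.607 23.3 -78.2 -4 0.6" --pt "0 0 0.607 23.3 -78.2 -4 0.6" --pt "0 0 0.607 23.3 -78.2 -4 0.6" --pt "0 0 0.607 23.3 -78.2 -4 0.6" --pt "0 0 0.607 23.3 -78.2 -4 0.6" --pt "0 0 0.607 23.3 -78.2 -4 0.6"

```text
time: 1.55
position: [0.3884, -0.0554, 0.2747]
orientation: [-0.095, 0.995, -0.0, 0.001]
contact_force: [0.1, 1.0, -0.2]
grip_width: 0.0559
```

Emit:
jog_arm --pt "0 0 0 6.2 -21 -1 0.6" --pt "0 0 0 6.2 -21 -1 0.6" --pt "0 0 0 6.2 -21 -1 0.6" --pt "0 0 0 6.2 -21 -1 0.6" --pt "0 0 0 6.2 -21 -1 0.6" --pt "0 0 0 6.2 -21 -1 0.6" --pt "0 0 0 6.2 -21 -1 0.6"

```text
time: 2.25
position: [0.4499, -0.2629, 0.2639]
orientation: [-0.095, 0.995, 0.001, -0.0]
contact_force: [0.2, 0.4, -0.4]
grip_width: 0.0557
```

```bash
python3 - <<'E'
from h import *
o=get_obs();print(o['position'],o['orientation'],np.degrees(R.from_quat(o['orientation']).as_matrix()[:,1]),o['qpos'])
E
```

```text
[ 0.44992676 -0.26285978  0.26394822] [-9.50227418e-02  9.95474767e-01  7.07469423e-04 -4.07868721e-04] [-10.83949668  56.26103814   0.08514437] [-7.43199398e-01  2.37790101e-01  1.66143139e+00  3.58578059e-04
  1.24396873e+00 -2.50444383e+00]
```

Emit:
jog_arm --pt "0 0 0 0.4 -1.6 0 0.6" --pt "0 0 0 0.4 -1.6 -4 0.6" --pt "0 0 0 0.4 -1.6 -8 0.6" --pt "0 0 0 0.4 -1.6 -8 0.6" --pt "0 0 0 0.4 -1.6 -8 0.6"

```text
time: 2.75
position: [0.4544, -0.2788, 0.1849]
orientation: [-0.096, 0.995, 0.0, -0.0]
contact_force: [1.1, -0.2, -0.3]
grip_width: 0.0559
```

```bash
python3 - <<'E'
from h import *
t=cap('top');s=cap('side')
a=cv2.resize(t['img'][185:245,380:480],(600,360),interpolation=2)
b=cv2.resize(s['img'][250:340,290:410],(400,300)[::1],interpolation=2)
im=np.zeros((600,800,3),np.uint8);im[:240,:400]=cv2.resize(a,(400,240));b=cv2.resize(s['img'][210:330,270:430],(800,600),interpolation=2)
cv2.imwrite('pics/c2.png',b[...,::-1]);print(get_obs()['position'])
E
```

```text
[ 0.45538556 -0.27983245  0.18663287]
```

View pics/c2.png

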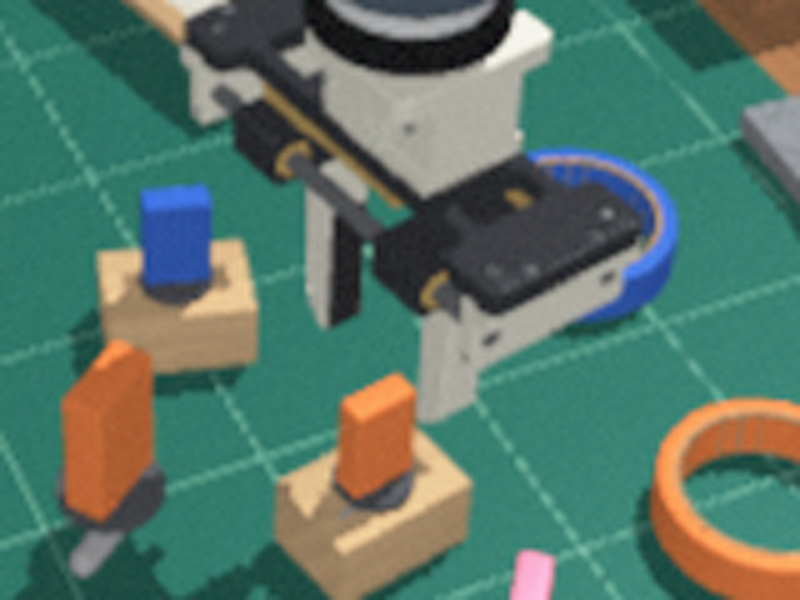

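Emit:
jog_arm --pt "0 0 0 0 0 -3 0.6" --pt "0 0 0 0 0 -6 0.6" --pt "0 0 0 0 0 -6 0.6" --pt "0 0 0 0 0 -6 0.3" --pt "0 0 0 0 0 -6 0.1" --pt "0 0 0 0 0 -6 0.0" --pt "0 0 0 0 0 -6 0.0" --pt "0 0 0 0 0 -6 0.0" --pt "0 0 0 0 0 -6 0.0"

```text
time: 3.75
position: [0.4544, -0.2792, 0.1248]
orientation: [-0.095, 0.995, -0.0, 0.0]
contact_force: [-0.9, 1.0, 2.7]
grip_width: 0.014
```

Emit:
jog_arm --pt "0 0 0 0 0 3 0" --pt "0 0 0 0 0 8 0" --pt "0 0 0 0 0 13 0" --pt "0 0 0 0 0 17 0" --pt "0 0 0 0 0 17 0"

```text
time: 4.25
position: [0.4562, -0.2809, 0.3008]
orientation: [-0.096, 0.995, -0.004, 0.004]
contact_force: [0.8, -1.3, -1.3]
grip_width: 0.0141
```

```bash
python3 - <<'E'
from h import *
o=get_obs();p=o['position'];T=R.from_quat(o['orientation']);print(p,o['orientation'],o['grip_width'])
y=np.radians(13.7);a=np.radians(25)
u=np.array([np.cos(a)*np.cos(y),np.cos(a)*np.sin(y),np.sin(a)]);s=np.array([-np.sin(y),np.cos(y),0]);n=np.cross(u,s)
S=np.array([.6254,.1368,.0955])
# tool z=-n, tool y = u (jaws along slope)
Rt=np.c_[np.cross(u,-n),u,-n]
rv=(R.from_matrix(Rt)*T.inv()).as_rotvec();print('turn',rv,np.degrees(np.linalg.norm(rv)),'n',n,'u',u)
seat=S+n*(.027-.0012+.065)  # tcp seated
for h in(.06,.0): print('tcp at +',h,seat+n*h,'shift cm',(seat+n*h-p)*100)
E
```

```text
[ 0.45618121 -0.28085186  0.3008145 ] [-0.09555619  0.99540635 -0.00448324  0.00388636] 0.014082018809263052
turn [ 0.41772327 -0.25896411 -1.49415769] 90.12140490967997 n [-0.4105944  -0.10009213  0.90630779] u [0.88052253 0.21464826 0.42261826]
tcp at + 0.06 [0.56348236 0.12170611 0.23217121] shift cm [10.73011511 40.2557972  -6.86432851]
tcp at + 0.0 [0.58811803 0.12771163 0.17779275] shift cm [ 13.19368151  40.85634996 -12.30217523]
```

Emit:
jog_arm --pt "0.418 -0.259 -1.494 9.1 39.9 -3.2 0" --pt "0.418 -0.259 -1.494 9.1 39.9 -3.2 0" --pt "0.418 -0.259 -1.494 9.1 39.9 -3.2 0" --pt "0.418 -0.259 -1.494 9.1 39.9 -3.2 0" --pt "0.418 -0.259 -1.494 9.1 39.9 -3.2 0" --pt "0.418 -0.259 -1.494 9.1 39.9 -3.2 0" --pt "0.418 -0.259 -1.494 9.1 39.9 -3.2 0" --pt "0.418 -0.259 -1.494 9.1 39.9 -3.2 0" --pt "0.418 -0.259 -1.494 9.1 39.9 -3.2 0" --pt "0.418 -0.259 -1.494 9.1 39.9 -3.2 0" --pt "0.418 -0.259 -1.494 9.1 39.9 -3.2 0" --pt "0.418 -0.259 -1.494 9.1 39.9 -3.2 0"

```text
time: 5.45
position: [0.5438, 0.1205, 0.2609]
orientation: [0.602, 0.768, 0.175, 0.133]
contact_force: [0.3, -0.0, -0.0]
grip_width: 0.0138
```

```bash
cat > g.py <<'E'
from h import *
y=np.radians(13.7);a=np.radians(25)
u=np.array([np.cos(a)*np.cos(y),np.cos(a)*np.sin(y),np.sin(a)]);s=np.array([-np.sin(y),np.cos(y),0]);n=np.cross(u,s)
S=np.array([.6254,.1368,.0955]);Rt=np.c_[np.cross(u,-n),u,-n]
seat=S+n*(.027-.0012+.065)
def rep(Rg=Rt,tgt=seat):
    o=get_obs();p=o['position'];T=R.from_quat(o['orientation'])
    d=tgt-p;print('t',o['time'],'p',p.round(4),'turn to go',(R.from_matrix(Rg)*T.inv()).as_rotvec().round(4),'shift to go cm',(d*100).round(2),'in u,s,n mm',np.array([d@u,d@s,d@n]).round(4)*1e3,'F',o['contact_force'].round(1),'w',o['grip_width'].round(4),'q',o['qpos'].round(2));return p,T
E
python3 - <<'E'
from g import *
p,T=rep()
s_=cap('side');t_=cap('top')
g=np.array(p)+T.apply([0,0,.065]);bar=p+T.apply([0,0,.065-.0012+.0425])
for k in(-.02,0,.02):print('bar px side',proj(s_,bar+k*T.apply([1,0,0])))
print('grasp px',proj(s_,g),proj(t_,g),'slot px',proj(s_,S))
c=proj(s_,bar).astype(int);x0,y0=c-[50,40]
cv2.imwrite('pics/c3.png',cv2.resize(s_['img'][y0:y0+80,x0:x0+100],(750,600),interpolation=2)[...,::-1]);print(x0,y0)
E
```

```text
Traceback (most recent call last):
  File "g.py", line 8, in rep
    d=tgt-p;print('t',o['time'],'p',p.round(4),'turn to go',(R.from_matrix(Rg)*T.inv()).as_rotvec().round(4),'shift to go cm',(d*100).round(2),'in u,s,n mm',np.array([d@u,d@s,d@n]).round(4)*1e3,'F',o['contact_force'].round(1),'w',o['grip_width'].round(4),'q',o['qpos'].round(2));return p,T
                                                                                                                                                                                                                                      ^^^^^^^^^^^^^^^^^^^^^
AttributeError: 'float' object has no attribute 'round'
```

```bash
sed -i "s/o\['grip_width'\].round(4)/round(o['grip_width'],4)/" g.py
python3 - <<'E'
from g import *
p,T=rep()
s_=cap('side');t_=cap('top')
g=np.array(p)+T.apply([0,0,.065]);bar=p+T.apply([0,0,.065-.0012+.0425])
for k in(-.02,0,.02):print('bar px side',proj(s_,bar+k*T.apply([1,0,0])))
print('grasp px',proj(s_,g),proj(t_,g),'slot px',proj(s_,S))
c=proj(s_,bar).astype(int);x0,y0=c-[50,40]
cv2.imwrite('pics/c3.png',cv2.resize(s_['img'][y0:y0+80,x0:x0+100],(750,600),interpolation=2)[...,::-1]);print(x0,y0)
E
```

```text
t 5.45 p [0.5438 0.1205 0.2609] turn to go [-0.0087  0.0054 -0.0034] shift to go cm [ 4.43  0.72 -8.31] in u,s,n mm [  5.4  -3.5 -94.2] F [ 0.3 -0.  -0. ] w 0.0138 q [-0.05  0.12  1.9   0.2   0.71 -0.41]
bar px side [325.88601298 148.48472081]
bar px side [321.01953679 145.32255593]
bar px side [316.24498599 142.22012282]
grasp px [315.80263765 134.63489975] [282.24235171 179.05163386] slot px [332.56290816 164.18887412]
271 105
```

View pics/c3.png

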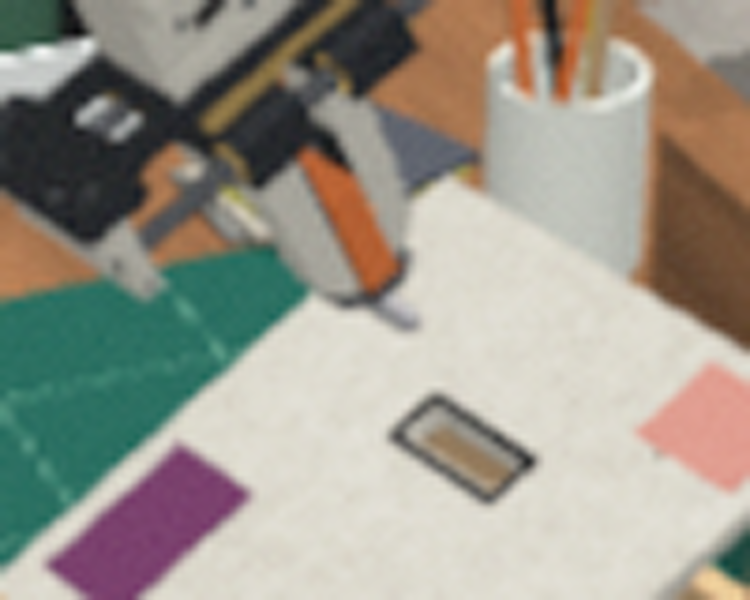

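The bar's near end shows at (326.1,147.9), and I predicted (325.9,148.5), so the peg sits in the gripper as assumed. I'm closing in to about 15 mm above the face.

Emit:
jog_arm --pt "-0.009 0.005 -0.003 1.5 0.2 -2.5 0" --pt "-0.009 0.005 -0.003 3 0.4 -5.1 0" --pt "-0.009 0.005 -0.003 3 0.4 -5.1 0" --pt "-0.009 0.005 -0.003 3 0.4 -5.1 0" --pt "-0.009 0.005 -0.003 3 0.4 -5.1 0" --pt "-0.009 0.005 -0.003 3 0.4 -5.1 0"

```text
time: 6.15
position: [0.5755, 0.1237, 0.2128]
orientation: [0.603, 0.767, 0.172, 0.136]
contact_force: [1.0, 0.7, -2.5]
grip_width: 0.0141
```

```bash
python3 -c "
from g import *
rep()"
```

```text
t 6.15 p [0.5755 0.1237 0.2128] turn to go [ 0.0006  0.0052 -0.0001] shift to go cm [ 1.26  0.41 -3.5 ] in u,s,n mm [ -2.8   1.  -37.3] F [ 1.   0.7 -2.5] w 0.0141 q [-0.03  0.23  1.89  0.2   0.6  -0.41]
```

```bash
python3 - <<'E'
from g import *
P=[];Q=[]
for i in range(6):
    c=cap('side');o=get_obs();P.append(o['position']);Q.append(o['orientation'])
P=np.array(P);print(P.round(4).tolist());p=P.mean(0);d=seat-p;print(p,d*100,[d@u,d@s,d@n],(R.from_matrix(Rt)*R.from_quat(Q).mean().inv()).as_rotvec())
T=R.from_quat(Q).mean();bar=p+T.apply([0,0,.065-.0012+.0425])
# dark-outline slot px & bar px
for k in(-.02,.02):print('bar end',proj(c,bar+k*T.apply([1,0,0])))
x0,y0=290,125
cv2.imwrite('pics/c4.png',cv2.resize(c['img'][y0:y0+60,x0:x0+80],(800,600),interpolation=2)[...,::-1])
E
```

```text
[[0.5755, 0.1237, 0.2128], [0.5754, 0.1237, 0.2126], [0.5754, 0.1237, 0.2125], [0.5753, 0.1238, 0.2123], [0.5753, 0.1238, 0.2121], [0.5753, 0.1238, 0.2119]]
[0.57537128 0.12376606 0.21235761] [ 1.27467479  0.39455723 -3.45648668] [np.float64(-0.002537034979271463), np.float64(0.0008144011246042169), np.float64(-0.036955071974640506)] [ 5.56875507e-04  4.57624018e-03 -5.38809936e-05]
bar end [335.95882399 161.64639293]
bar end [326.45175575 155.42046796]
```

View pics/c4.png

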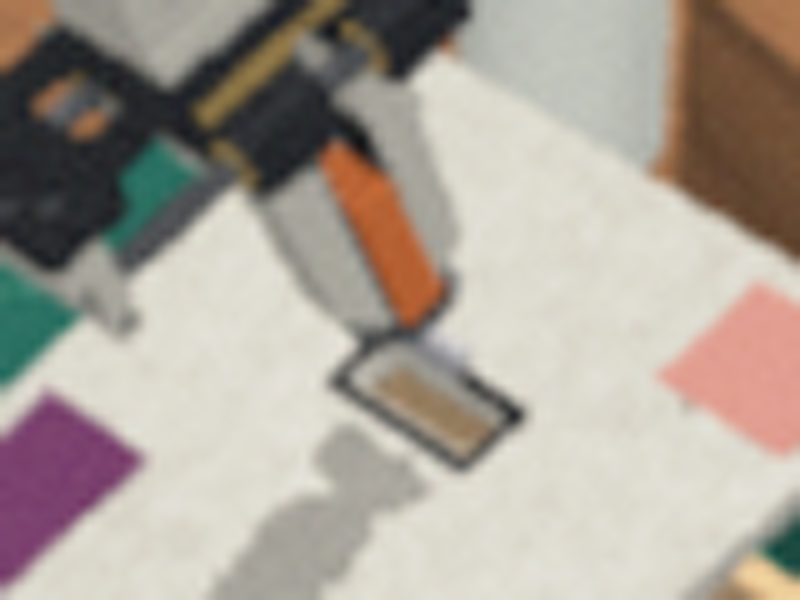

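Emit:
jog_arm --pt "0 0 0 0 0 0 0" --pt "0 0 0 0 0 0 0" --pt "0 0 0 0 0 0 0" --pt "0 0 0 0 0 0 0" --pt "0 0 0 0 0 0 0" --pt "0 0 0 0 0 0 0" --pt "0 0 0 0 0 0 0" --pt "0 0 0 0 0 0 0"

```text
time: 7.25
position: [0.5753, 0.1238, 0.2114]
orientation: [0.603, 0.768, 0.171, 0.135]
contact_force: [0.4, 0.8, -0.8]
grip_width: 0.0139
```

```bash
python3 -c "
from g import *
rep()"
```

```text
t 7.25 p [0.5753 0.1238 0.2114] turn to go [0.0004 0.0031 0.0001] shift to go cm [ 1.28  0.39 -3.36] in u,s,n mm [ -2.1   0.7 -36.1] F [ 0.4  0.8 -0.8] w 0.0139 q [-0.03  0.23  1.89  0.2   0.6  -0.41]
```

Emit:
jog_arm --pt "0 0.003 0 -0.2 0 -0.1 0" --pt "0 0.003 0 -0.2 0 -0.1 0" --pt "0 0.003 0 -0.2 0 -0.1 0" --pt "0 0.003 0 0.1 0.1 -0.7 0" --pt "0 0.003 0 0.4 0.2 -1.3 0" --pt "0 0.003 0 0.6 0.2 -1.8 0" --pt "0 0.003 0 0.8 0.3 -2.3 0" --pt "0 0.003 0 0.8 0.3 -2.3 0" --pt "0 0.003 0 0.8 0.3 -2.3 0" --pt "0 0.003 0 0.8 0.3 -2.3 0" --pt "0 0.003 0 0.8 0.3 -2.3 0"

```text
time: 8.35
position: [0.583, 0.1268, 0.1884]
orientation: [0.603, 0.768, 0.17, 0.134]
contact_force: [-0.3, 0.1, -1.7]
grip_width: 0.0138
```

```bash
python3 -c "
from g import *
rep()"
```

```text
t 8.35 p [0.583  0.1268 0.1884] turn to go [ 0.0004 -0.0004  0.    ] shift to go cm [ 0.51  0.09 -1.06] in u,s,n mm [  0.2  -0.3 -11.7] F [-0.3  0.1 -1.7] w 0.0138 q [-0.03  0.28  1.89  0.21  0.56 -0.42]
```

Emit:
jog_arm --pt "0 0 0 0.2 0 -0.4 0" --pt "0 0 0 0.3 0.1 -0.7 0" --pt "0 0 0 0.5 0.1 -1.0 0" --pt "0 0 0 0.5 0.1 -1.1 0" --pt "0 0 0 0.5 0.1 -1.1 0" --pt "0 0 0 0.5 0.1 -1.1 0" --pt "0 0 0 0.5 0.1 -1.1 0"

```text
time: 9.05
position: [0.5883, 0.1279, 0.1781]
orientation: [0.603, 0.768, 0.17, 0.134]
contact_force: [-7.9, -1.2, 7.7]
grip_width: 0.0138
```

```bash
python3 - <<'E'
from g import *
rep();c=cap('side')
x0,y0=290,125
cv2.imwrite('pics/c5.png',cv2.resize(c['img'][y0:y0+60,x0:x0+80],(800,600),interpolation=2)[...,::-1])
E
```

```text
t 9.05 p [0.5883 0.1279 0.1781] turn to go [ 0.0004  0.0008 -0.0002] shift to go cm [-0.02 -0.02 -0.04] in u,s,n mm [-0.3 -0.1 -0.2] F [-7.9 -1.2  7.7] w 0.0138 q [-0.02  0.3   1.89  0.22  0.53 -0.43]
```

View pics/c5.png

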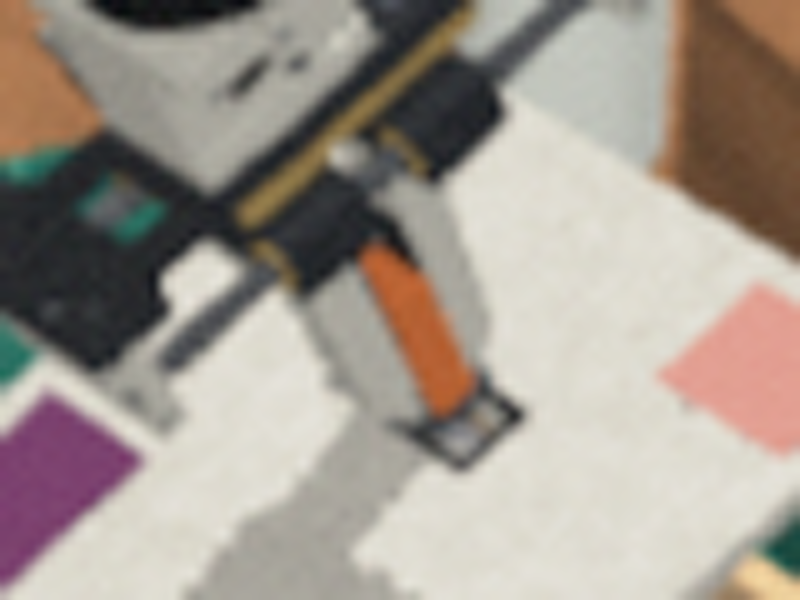

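Seated: force along the normal is about 10 N, and the picture shows the collar on the slot outline, with no gap. Now the quarter turn about the board normal.

Emit:
jog_arm --pt "0.06 0.015 -0.132 0 0 0 0" --pt "0.645 0.157 -1.424 0 0 0 0" --pt "0.645 0.157 -1.424 0 0 0 0" --pt "0.645 0.157 -1.424 0 0 0 0" --pt "0.645 0.157 -1.424 0 0 0 0" --pt "0.645 0.157 -1.424 0 0 0 0" --pt "0.645 0.157 -1.424 0 0 0 0" --pt "0.645 0.157 -1.424 0 0 0 0" --pt "0.645 0.157 -1.424 0 0 0 0" --pt "0.645 0.157 -1.424 0 0 0 0" --pt "0.645 0.157 -1.424 0 0 0 0" --pt "0.645 0.157 -1.424 0 0 0 0"

```text
time: 10.3
position: [0.5867, 0.129, 0.1775]
orientation: [0.97, 0.116, 0.213, -0.027]
contact_force: [-11.5, 2.0, 10.5]
grip_width: 0.014
```

```bash
python3 - <<'E'
from g import *
R2=R.from_rotvec(-np.pi/2*n).as_matrix()@Rt
rep(R2);print(get_obs()['moment'])
E
```

```text
t 10.3 p [0.5867 0.129  0.1775] turn to go [-0.002  -0.0033  0.0008] shift to go cm [ 0.15 -0.13  0.02] in u,s,n mm [ 1.1 -1.6 -0.2] F [-11.5   2.   10.5] w 0.014 q [-0.02  0.3   1.89  0.22  0.54  1.15]
[0.625215   1.51163093 0.40403623]
```

Emit:
jog_arm --pt "0 0 0 0 0 0 0.35" --pt "0 0 0 0 0 0 0.35" --pt "0 0 0 0 0 0 0.35" --pt "0 0 0 -0.8 -0.2 1.8 0.35" --pt "0 0 0 -2 -0.5 4.5 0.35" --pt "0 0 0 -3.7 -0.9 8.2 0.35" --pt "0 0 0 -4.5 -1.1 10 0.35" --pt "0 0 0 -4.5 -1.1 10 0.35"

```text
time: 11.1
position: [0.5443, 0.1165, 0.2809]
orientation: [0.969, 0.116, 0.218, -0.025]
contact_force: [-0.2, -0.2, 0.2]
grip_width: 0.0327
```

```bash
python3 - <<'E'
from g import *
rep();c=cap('side')
x0,y0=290,125
cv2.imwrite('pics/c6.png',cv2.resize(c['img'][y0:y0+60,x0:x0+80],(800,600),interpolation=2)[...,::-1])
# plan roll: 
o=get_obs();p=o['position'];T=R.from_quat(o['orientation']);C=np.array([.6104,-.3384,.012])
print('jaw y',T.apply([0,1,0]),'tool x',T.apply([1,0,0]))
E
```

```text
t 11.1 p [0.5443 0.1165 0.2809] turn to go [-0.649  -0.1516  1.4222] shift to go cm [  4.38   1.12 -10.31] in u,s,n mm [  -2.6    0.5 -112.5] F [-0.2 -0.2  0.2] w 0.0327 q [-0.05  0.09  1.87  0.18  0.76  1.18]
jaw y [ 0.23602763 -0.97174561  0.00119469] tool x [0.87929351 0.21409497 0.42544831]
```

View pics/c6.png

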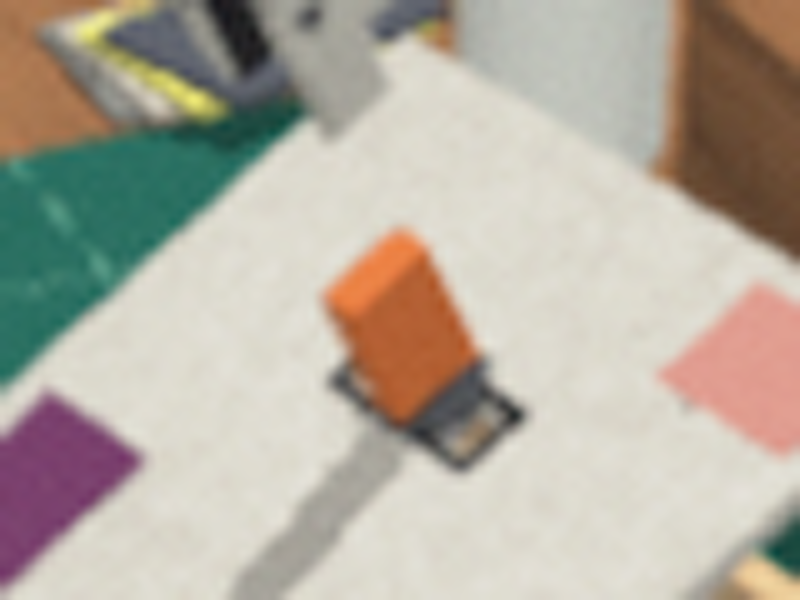

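The peg stands with its long side up the slope, and the collar covers the slot. Now the roll: I'll grip the wall on its −y side.

Emit:
jog_arm --pt "-0.103 0.424 0 7.6 -49.7 -5 0.35" --pt "-0.103 0.424 0 7.6 -49.7 -5 0.35" --pt "-0.103 0.424 0 7.6 -49.7 -5 0.35" --pt "-0.103 0.424 0 7.6 -49.7 -5 0.35" --pt "-0.103 0.424 0 7.6 -49.7 -5 0.35" --pt "-0.103 0.424 0 7.6 -49.7 -5 0.35" --pt "-0.103 0.424 0 7.6 -49.7 -5 0.35" --pt "-0.103 0.424 0 7.6 -49.7 -5 0.35" --pt "-0.103 0.424 0 7.6 -49.7 -5 0.35" --pt "-0.103 0.424 0 7.6 -49.7 -5 0.35" --pt "-0.103 0.424 0 7.6 -49.7 -5 0.35" --pt "-0.103 0.424 0 7.6 -49.7 -5 0.35"

```text
time: 12.35
position: [0.6186, -0.3817, 0.2235]
orientation: [0.993, 0.118, -0.002, -0.002]
contact_force: [-1.2, 0.2, -0.0]
grip_width: 0.0328
```

```bash
cat >> g.py <<'E'
uh=np.array([np.cos(y),np.sin(y),0]);V=np.c_[uh,-s,[0,0,-1.]]
E
python3 - <<'E'
from g import *
rep(V,np.array([.6206,-.3802,.088]))
E
```

```text
t 12.35 p [ 0.6186 -0.3817  0.2235] turn to go [-0.0032 -0.0037  0.0029] shift to go cm [  0.2    0.15 -13.55] in u,s,n mm [ -55.2    1.  -123.8] F [-1.2  0.2 -0. ] w 0.0328 q [-0.71  0.63  1.15  0.    1.37  0.63]
```

Emit:
jog_arm --pt "0 0 0 0.2 0.1 -4 0.35" --pt "0 0 0 0.2 0.1 -8 0.35" --pt "0 0 0 0.2 0.1 -12 0.35" --pt "0 0 0 0.2 0.1 -13 0.35" --pt "0 0 0 0.2 0.1 -13 0.35" --pt "0 0 0 0.2 0.1 -13 0.35" --pt "0 0 0 0.2 0.1 -13 0.35"

```text
time: 13.05
position: [0.6227, -0.3798, 0.1005]
orientation: [0.993, 0.119, 0.001, 0.002]
contact_force: [0.3, -0.0, 0.6]
grip_width: 0.0327
```

```bash
python3 - <<'E'
from g import *
rep(V,np.array([.6206,-.3802,.088]));c=cap('side')
x0,y0=370,235
cv2.imwrite('pics/c7.png',cv2.resize(c['img'][y0:y0+120,x0:x0+160],(640,480),interpolation=2)[...,::-1])
E
```

```text
t 13.05 p [ 0.6227 -0.3798  0.1005] turn to go [ 0.003   0.0033 -0.0002] shift to go cm [-0.21 -0.04 -1.25] in u,s,n mm [ -7.2   0.1 -10.4] F [ 0.3 -0.   0.6] w 0.0327 q [-0.7   0.74  1.27 -0.    1.13  0.63]
```

View pics/c7.png

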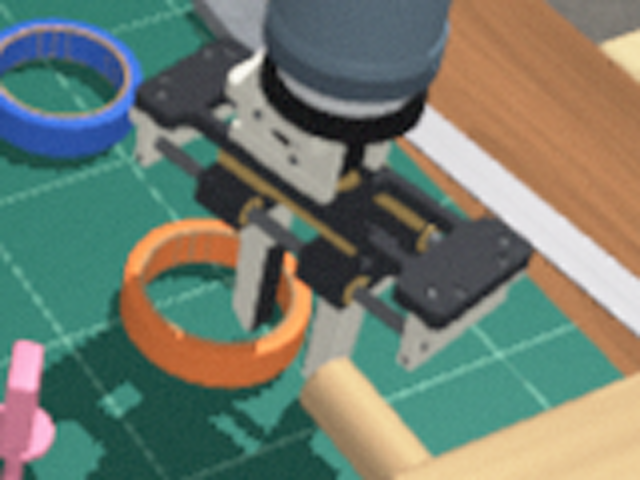

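The fingers straddle the roll's right wall (inner finger at (255,300), outer at (330,350)). I'm lowering and closing.

Emit:
jog_arm --pt "0 0 0 -0.1 0 -0.6 0.35" --pt "0 0 0 -0.1 0 -1.1 0.35" --pt "0 0 0 -0.1 0 -1.1 0.35" --pt "0 0 0 -0.1 0 -1.1 0.2" --pt "0 0 0 -0.1 0 -1.1 0.1" --pt "0 0 0 -0.1 0 -1.1 0" --pt "0 0 0 -0.1 0 -1.1 0" --pt "0 0 0 -0.1 0 -1.1 0" --pt "0 0 0 -0.1 0 -1.1 0"

```text
time: 14.0
position: [0.6203, -0.3792, 0.0865]
orientation: [0.993, 0.119, -0.0, 0.0]
contact_force: [0.4, 0.5, 1.3]
grip_width: 0.009
```

```bash
python3 - <<'E'
from g import *
rep(V,np.array([.6206,-.3802,.088]))
E
```

```text
t 14.0 p [ 0.6203 -0.3792  0.0865] turn to go [ 0.0001 -0.0003  0.0003] shift to go cm [ 0.03 -0.1   0.15] in u,s,n mm [ 0.7 -1.   1.4] F [0.4 0.5 1.3] w 0.009 q [-0.7   0.75  1.28 -0.    1.11  0.63]
```

Emit:
jog_arm --pt "0 0 0 0 0 2 0" --pt "0 0 0 0 0 6 0" --pt "0 0 0 0 0 11 0" --pt "0 0 0 0 0 16 0" --pt "0 0 0 0 0 20 0" --pt "0 0 0 0 0 20 0" --pt "0 0 0 0 0 20 0"

```text
time: 14.7
position: [0.6205, -0.3793, 0.2875]
orientation: [0.993, 0.119, 0.001, 0.001]
contact_force: [0.2, 0.1, -2.0]
grip_width: 0.0092
```

```bash
cat >> g.py <<'E'
B=np.c_[u,-s,-n];tcp2=S-.012*u-.006*s+.012*n-.043*s+.0745*n
E
python3 - <<'E'
from g import *
rep(B,tcp2+.1*n)
E
```

```text
t 14.7 p [ 0.6205 -0.3793  0.2875] turn to go [ 0.1049 -0.4226  0.0006] shift to go cm [-7.06 44.73 -2.81] in u,s,n mm [ 22.  451.2 -41.2] F [ 0.2  0.1 -2. ] w 0.0092 q [-0.7   0.59  1.06 -0.    1.49  0.63]
```

Emit:
jog_arm --pt "0.105 -0.423 0 -7.1 44.7 -2.8 0" --pt "0.105 -0.423 0 -7.1 44.7 -2.8 0" --pt "0.105 -0.423 0 -7.1 44.7 -2.8 0" --pt "0.105 -0.423 0 -7.1 44.7 -2.8 0" --pt "0.105 -0.423 0 -7.1 44.7 -2.8 0" --pt "0.105 -0.423 0 -7.1 44.7 -2.8 0" --pt "0.105 -0.423 0 -7.1 44.7 -2.8 0" --pt "0.105 -0.423 0 -7.1 44.7 -2.8 0" --pt "0.105 -0.423 0 -7.1 44.7 -2.8 0" --pt "0.105 -0.423 0 -7.1 44.7 -2.8 0" --pt "0.105 -0.423 0 -7.1 44.7 -2.8 0" --pt "0.105 -0.423 0 -7.1 44.7 -2.8 0"

```text
time: 15.9
position: [0.5491, 0.0671, 0.2572]
orientation: [0.97, 0.116, 0.213, -0.027]
contact_force: [0.8, 0.2, -0.6]
grip_width: 0.009
```

Emit:
jog_arm --pt "0 0 0 0 0 0 0" --pt "0 0 0 0 0 0 0" --pt "0 0 0 0 0 0 0" --pt "0 0 0 0 0 0 0"

```text
time: 16.3
position: [0.5495, 0.0669, 0.2584]
orientation: [0.97, 0.116, 0.214, -0.027]
contact_force: [0.1, 0.1, -0.6]
grip_width: 0.0094
```

```bash
python3 - <<'E'
from g import *
p,T=rep(B,tcp2);c=cap('side');t=cap('top')
for v,roi in((c,(230,60,420,240)),(t,(220,110,350,250))):
    print('roll centre pred',proj(v,p+T.apply([0,-.043,.0745])))
im=cv2.resize(c['img'][80:220,240:410],(728,600),interpolation=2)
cv2.imwrite('pics/c8.png',im[...,::-1])
E
```

```text
t 16.3 p [0.5495 0.0669 0.2584] turn to go [-0.0017 -0.0014  0.0013] shift to go cm [ 4.14  1.1  -8.96] in u,s,n mm [  1.    0.9 -99.3] F [ 0.1  0.1 -0.6] w 0.0094 q [-0.17  0.12  1.9   0.25  0.74  1.01]
roll centre pred [317.27808838 140.65776423]
roll centre pred [286.82443093 180.02965778]
```

View pics/c8.png

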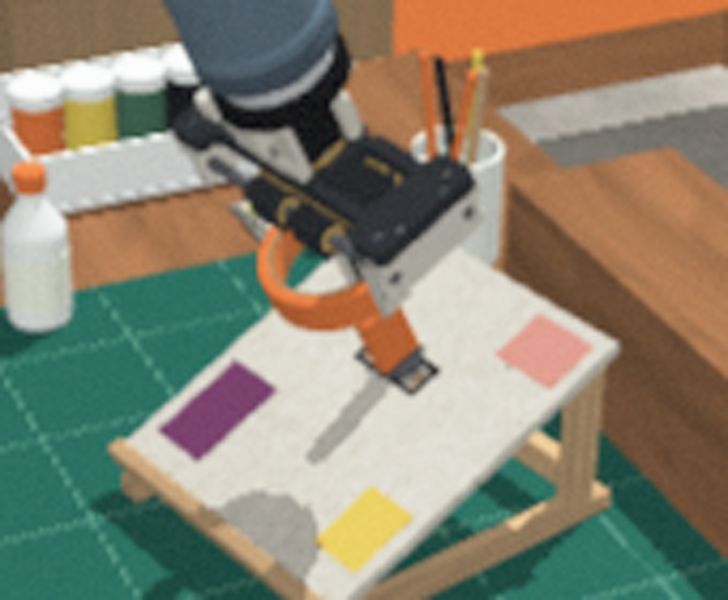

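The roll is held parallel to the board, above and slightly down-slope of the peg. I'm descending along the normal.

Emit:
jog_arm --pt "0 0 0 1 0.2 -2 0" --pt "0 0 0 1.7 0.4 -3.6 0" --pt "0 0 0 2.3 0.6 -5 0" --pt "0 0 0 2.9 0.8 -6.2 0" --pt "0 0 0 3.4 0.9 -7.3 0" --pt "0 0 0 3.7 1.0 -8 0" --pt "0 0 0 3.7 1.0 -8 0" --pt "0 0 0 3.7 1.0 -8 0" --pt "0 0 0 3.7 1.0 -8 0"

```text
time: 17.3
position: [0.5865, 0.0778, 0.1791]
orientation: [0.969, 0.116, 0.215, -0.027]
contact_force: [0.0, -0.1, -0.9]
grip_width: 0.0091
```

```bash
python3 - <<'E'
from g import *
p,T=rep(B,tcp2)
E
```

```text
t 17.3 p [0.5865 0.0778 0.1791] turn to go [-0.0016 -0.0003 -0.0001] shift to go cm [ 0.44  0.02 -1.03] in u,s,n mm [ -0.4  -0.8 -11.1] F [ 0.  -0.1 -0.9] w 0.0091 q [-0.13  0.29  1.91  0.3   0.55  0.97]
```

Emit:
jog_arm --pt "0 0 0 0.2 0 -0.4 0" --pt "0 0 0 0.3 0 -0.8 0" --pt "0 0 0 0.4 0 -1.0 0" --pt "0 0 0 0.4 0 -1.0 0" --pt "0 0 0 0.4 0 -1.0 0" --pt "0 0 0 0.4 0 -1.0 0" --pt "0 0 0 0.4 0 -1.0 0"

```text
time: 18.0
position: [0.59, 0.0778, 0.1686]
orientation: [0.969, 0.116, 0.214, -0.027]
contact_force: [-5.5, -1.5, 4.7]
grip_width: 0.0095
```

```bash
python3 - <<'E'
from g import *
p,T=rep(B,tcp2)
E
```

```text
t 18.0 p [0.59   0.0778 0.1686] turn to go [-0.0016 -0.0016 -0.0004] shift to go cm [0.09 0.02 0.02] in u,s,n mm [ 1.  -0.  -0.2] F [-5.5 -1.5  4.7] w 0.0095 q [-0.13  0.31  1.91  0.31  0.53  0.96]
```

Emit:
jog_arm --pt "0 0 0 0 0 0 0.2" --pt "0 0 0 0 0 0 0.2" --pt "0 0 0 0 0 0 0.2" --pt "0 0 0 -0.5 -0.1 1 0.2" --pt "0 0 0 -1.2 -0.3 2.7 0.2" --pt "0 0 0 -2.5 -0.6 5.4 0.2" --pt "0 0 0 -4.1 -1 9.1 0.2" --pt "0 0 0 -6 -6 13 0.2" --pt "0 0 0 -12 -25 17 0.2" --pt "0 0 0 -12 -25 17 0.2" --pt "0 0 0 -12 -25 17 0.2" --pt "0 0 0 -12 -25 17 0.2"

```text
time: 19.2
position: [0.4744, -0.1567, 0.3358]
orientation: [0.969, 0.117, 0.215, -0.026]
contact_force: [1.0, -1.0, -0.1]
grip_width: 0.0188
```

```bash
python3 - <<'E'
from g import *
from m import comp,OR
rep();c=cap('side');t=cap('top')
a=cv2.resize(c['img'][100:235,240:400],(480,405),interpolation=2);b=cv2.resize(t['img'][115:250,225:331],(318,405),interpolation=2)
cv2.imwrite('pics/c9.png',np.hstack([a,b])[...,::-1])
for v,roi in((t,(415,145,462,195)),):pass
h=cv2.cvtColor(t['img'],cv2.COLOR_RGB2HSV);print('orange px left at old roll/rack',cv2.inRange(h,*OR)[150:195,415:462].sum()//255,cv2.inRange(h,*OR)[205:228,415:440].sum()//255)
E
```

```text
t 19.2 p [ 0.4744 -0.1567  0.3358] turn to go [-0.6453 -0.1576  1.423 ] shift to go cm [ 11.37  28.45 -15.8 ] in u,s,n mm [  94.4  249.4 -218.4] F [ 1.  -1.  -0.1] w 0.0188 q [-0.76 -0.02  1.84  0.41  1.11  0.43]
orange px left at old roll/rack 0 0
```

View pics/c9.png

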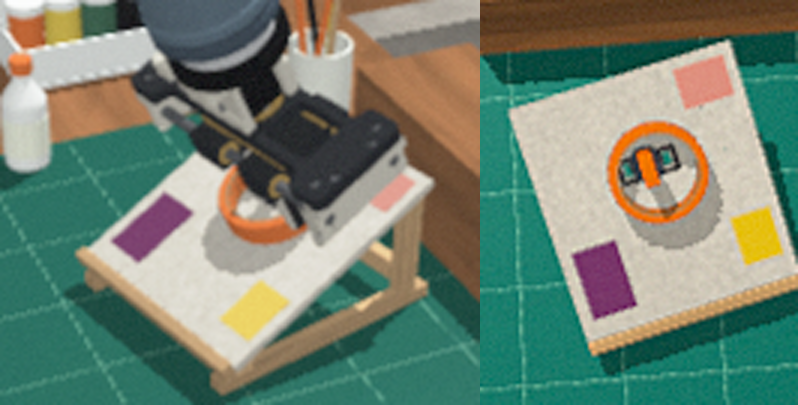

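The top view shows the roll on the board around the upright peg. I move the arm clear, then check numerically that the roll is flat and still.

Emit:
jog_arm --pt "0 0 0 -5 -6 4 0.2" --pt "0 0 0 -10 -12 6 0.2" --pt "0 0 0 -10 -12 6 0.2" --pt "0 0 0 -10 -12 6 0.2" --pt "0 0 0 -10 -12 6 0.2" --pt "0 0 0 -10 -12 6 0.2"

```text
time: 19.9
position: [0.3757, -0.2747, 0.3942]
orientation: [0.969, 0.116, 0.214, -0.027]
contact_force: [0.3, 0.3, 0.3]
grip_width: 0.0185
```

```bash
python3 - <<'E'
from g import *
from m import comp,OR
for k in range(2):
    t=cap('top');s_=cap('side')
    a=comp(t,*OR,(255,145,305,200),3);E=cv2.fitEllipse(a)
    P=np.array([onplane(t,q,S+n*.024,n) for q in cv2.boxPoints(E)]) ;C=onplane(t,E[0],S+n*.02,n)-S
    print('top ellipse',np.round(E[0],1),np.round(E[1],1),'rel slot u,s',[C@u,C@s],'dia on face',np.linalg.norm(P[0]-P[1]),np.linalg.norm(P[1]-P[2]))
    m=comp(s_,*OR,(290,130,365,210),3);print('side bbox',cv2.boundingRect(m),proj(s_,S-.012*u+.012*n))
    ex=[[S-.012*u-.006*s+h*n+.048*(np.cos(f)*u+np.sin(f)*s) for f in np.linspace(0,6.28,60)] for h in(0,.024)]
    q=np.array([proj(s_,x) for r in ex for x in r]);print('expected bbox',q.min(0),q.max(0)-q.min(0))
h=cv2.cvtColor(t['img'],cv2.COLOR_RGB2HSV)
for nm,lo,hi,roi in(('blue',(105,120,60),(128,255,255),(355,145,405,250)),('orangeBig',*OR,(405,240,430,268)),):
    x0,y0,x1,y1=roi;m=cv2.inRange(h,lo,hi)[y0:y1,x0:x1];k,l,st,ce=cv2.connectedComponentsWithStats(m);print(nm,[(st[i][4],(ce[i]+[x0,y0]).round(1)) for i in range(1,k) if st[i][4]>30])
o=get_obs();print(o['time'],o['contact_force'].round(1))
E
```

```text
top ellipse [283.9 172.1] [32.3 32.7] rel slot u,s [np.float64(-0.006695782099012524), np.float64(-0.006447440053411993)] dia on face 0.0942410328554814 0.09265965807507985
side bbox (336, 149, 6, 3) [328.01260364 164.25596601]
expected bbox [310.95148643 148.58882243] [37.05534553 33.6522324 ]
top ellipse [283.9 172.1] [32.3 32.7] rel slot u,s [np.float64(-0.006695782099012524), np.float64(-0.006447440053411993)] dia on face 0.0942410328554814 0.09265965807507985
side bbox (337, 150, 5, 2) [328.01260364 164.25596601]
expected bbox [310.95148643 148.58882243] [37.05534553 33.6522324 ]
blue [(np.int32(219), array([379.6, 172. ])), (np.int32(75), array([380.4, 231.8]))]
orangeBig [(np.int32(157), array([417.5, 253.6]))]
20.1 [-0.   0.3 -0. ]
```

Emit:
jog_arm --pt "0 0 0 -5 -4 0 0.2" --pt "0 0 0 -10 -8 0 0.2" --pt "0 0 0 -16 -12 0 0.2" --pt "0 0 0 -20 -14 0 0.2" --pt "0 0 0 -20 -14 0 0.2" --pt "0 0 0 -20 -14 0 0.2" --pt "0 0 0 -20 -14 0 0.2"

```text
time: 20.8
position: [0.1757, -0.4156, 0.3938]
orientation: [0.969, 0.116, 0.215, -0.027]
contact_force: [0.5, -0.1, -0.8]
grip_width: 0.0187
```

```bash
python3 - <<'E'
from g import *
from m import comp,OR
t=cap('top');s_=cap('side','end_side.png')
E=cv2.fitEllipse(comp(t,*OR,(255,145,305,200),3));m=comp(s_,*OR,(290,125,375,215),3);bb=cv2.boundingRect(m);print(E[0],'side bbox',bb)
C=onplane(t,E[0],S+n*.02,n)-S;cu,cs=C@u,C@s
q=np.array([proj(s_,S+cu*u+cs*s+h*n+.048*(np.cos(f)*u+np.sin(f)*s)) for f in np.linspace(0,6.28,60) for h in(0,.024)]);print('expected flat',q.min(0),q.max(0)-q.min(0), 'peg top px',proj(s_,S+.05*n))
print(get_obs()['contact_force'],get_obs()['time'])
E
```

```text
(283.930419921875, 172.08067321777344) side bbox (314, 149, 35, 32)
expected flat [312.48492835 147.40766274] [37.04105751 33.60355187] peg top px [326.80498144 152.09815331]
[-0.05573419 -0.60821459  0.63541513] 20.9
```

```bash
python3 -c "
from h import *
print(workorder.finish_job())"
```

```text
the job is handed in; nothing more can be done
None
```

The orange peg is fitted and the orange roll lies over it. I handed the job in at about 21 s of the 69 s allowed.

**Peg:** I took the smaller orange peg from its rack and passed the crossbar through the slot until the collar touched the board, at about 10 N. I then turned it 90° about the board's normal. After release it stood firm with its head pointing up the slope.

**Roll:** I gripped the orange roll by its wall, lowered it square to the board over the peg, let go and moved the arm clear.

**Last checks:**
- **Position:** The roll did not move between pictures. Its centre is about 7 mm down-slope and 6 mm sideways from the slot, with the peg inside the hole.
- **Flatness:** In the side view the roll measured 35×32 px. A flat roll should show about 37×34 px, which agrees within the edge of the mask.
- **Other things:** The blue peg, blue roll and larger orange peg were at their starting pixels to within about 3 px, a limit set partly by the colour masks. I did not measure the glue bottle and brush at the end, but the arm never came near them.
- **Robot:** It was touching nothing, with a residual force below 1 N.

**What disagreed:** I aimed the roll 12 mm down-slope but measured about 7 mm. Either measurement error or a small shift on release could explain it, and it does not affect the fit. The first side-view check failed because the arm was in the way, so I repeated it after moving the arm.

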